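# Cap a tube and set its clamp screw

### The arm

A 6-joint arm with a two-finger parallel gripper is mounted at the origin on a cart in front of the work surface, level with it; the furniture and walls round the work are solid. World frame = base frame: x ahead of the robot, y to its left, z up, the work surface at z = 0. Lengths are in mm, angles in rad, forces in N, time in s.
With the tool pointing down it reaches from about 275 to 1000 mm from the base axis. Payload 8.4 kg.
Tool frame: the origin (TCP) lies midway between the tips of the shut fingers; the grasp point (between the pads) lies 19 mm behind it; z points along the fingers, y is the line along which they close (so a half turn about z gives the same grasp; the last joint's range is limited). The gripper opens to 85 mm and grips with 20 to 120 N. Pads are 22 mm wide; open, the fingers measure 114 mm over their backs; the gripper's body (76 mm by 85 mm) begins 54 mm behind the grasp point. The pads swing forward as they close: fully open they stand 13 mm farther back than shut.
Start: joints at [1.251, 0.353, 1.633, -0, 1.155, -0.002], TCP at [195.297, 593.706, 196.981] pointing down, gripper open.
Joint ranges: [-2.63, 2.63], [-0.92, 2.1], [0.06, 2.66], [-1.3, 4.44], [0, 2.69], [-3.02, 3.02]. Speed limits (rad/s): [2.22, 2.22, 2.79, 3.14, 3.14, 3.14].

### API

Orientations are given as [roll, pitch, yaw] about the fixed x, y, z axes, in that order (R = Rz(yaw) Ry(pitch) Rx(roll)).
In Python, from rig import telemetry, optics, r gives the robot as it stands.
- The arm moves only by the tool play_rows, never from a script. Its arguments are lists of equal length, an entry for each row: "dp": the shift along the tool's x, y, z in units of 40 mm (1.0 is 40 mm), a list of three; "rot": the turn, a rotation vector about the tool's x, y, z in units of 6 degrees (1.0 is 6 degrees), a list of three. In form: {"dp": [[tx, ty, tz], ...], "rot": [[ax, ay, az], ...]}. A call has 1 to 5 rows; each row is the pose to reach, as a shift and turn from the pose commanded when the call began, along the tool's axes at that moment; what a row does not reach only later rows make up. A row lasts 1/12 s, in which the tool goes at most 41.7 mm and 7.16 degrees, less where a joint would pass 70% of its speed; a pose out of reach is approached as far as the arm can. A call with a gripper value outside its range is refused whole. "fingers" is the opening, from 0 (shut) to 1 (fully open), set as the call begins (left out, the last holds). The fingers move at their own pace and stop on an object; "grip_force" is the grip in N (left out, the last holds). Time passes only in rows, so rows that repeat a pose let the fingers close. It gives the time, the measured TCP pose, the force, the opening and the grip force at its end, in the units of the state.
- telemetry.sense(): the state, without advancing time (a new reading comes with each control period).
- optics.grab_frame(name): name is "scene" or "top"; returns a dict with "color" (384x512x3 uint8, red, green, blue), "mtx" (3x3 intrinsics, pixels), "R" (3x3) and "t" (3): a world point X has camera coordinates R X + t. Camera axes: x right, y down, z forward; pixel columns grow to the right and rows downward; lengths in mm; the calibration is good to about 2 mm. A picture is of the moment at which its call begins. There is no depth.
- r.sign_off(): hands the job in; it is judged then, once.
The state is a dict: "clock": time; "qpos": joint angles; "qvel": joint speeds; "joint_efforts": joint torques, N m; "eef_pos": TCP position; "tcp_rot": TCP orientation; "contact_force": force on the tool from outside, world axes, zero at the start; "wrist_torque": the same for the moment, N m; "opening": opening from 0.0 (shut) to 1.0 (fully open); "grasp_force": force on a finger pad.
Only numpy, scipy, OpenCV 4.12 (cv2) and the standard library are available. Lean on these libraries where they do the work, as an engineer would, in place of code of your own. Each camera call takes 0.05 s, during which the arm holds its last target. There are 200 camera calls.

### The job

Press the push-on cap of the glass tube in the clamp fully home, then turn the clamp's thumbscrew clockwise until it seats, back it off a quarter turn so that the tube is not pinched, and keep hold of the thumbscrew there: finish with the gripper still closed on its wing. Leave the things standing around where they are.

Things in the scene. Friction and masses are not known exactly. Their poses are not given: they have to be found in the camera images.
- clamp_fixture: Tube clamp: aluminium fixture fixed to the worktop, bed 72 (its x) x 172 (its y) x 12 mm; origin at the centre of its underside, z up. Glass tube 16 mm across (collar top 67 mm up) on the axis x=0, y=+50 mm, in a well block 46 x 40 mm, top 40 mm up. Upright thumbscrew on the axis x=0, y=-50 mm, on a block 46 x 50 mm, top 60 mm up.
- jaw: Steel jaw with a rubber pad, between screw and tube; it slides along the clamp's y, driven by the screw (2.2 mm per rad), and touches the tube when the screw is seated. Top 60 mm above the worktop; origin on its underside.
- cap_top (a point): Centre of the top of the tube's cap: a ribbed white push-on cap, 21 mm across, 16 mm high, on the tube's axis. It is 91 mm above the worktop when fully raised, 83 mm when home on the tube's collar.
- tube_cap (a joint): Travel of the cap straight down onto the tube, in m: 0 fully raised, 0.008 fully home against the tube's collar. It starts between 0 and 0.002. It is a stiff push fit (about 6 N all the way) and stays where it is left.
- screw_turn (a joint): Turn of the thumbscrew about the vertical, rad: 0 = seated (jaw on the tube, a hard stop), growing as it is backed off anticlockwise seen from above, up to 2.6. Starts 1.0 to 1.8 from its seat; clockwise tightens. Drags with about 0.06 N m, stays where it is left, rises or sinks not at all.
- thumbscrew: The steel thumbscrew; its grip is a wing: upright flat bar 36 mm long (its x), 8 mm thick (its y), 26 mm high, on the screw's axis; origin at the wing's centre, 87 mm above the worktop (spans 74 to 100 mm). Its x axis stands at the clamp's yaw - 45 degrees + the screw's joint value. Below it a 25 mm wide flange, 60 to 65 mm up.
- vial_white_0: Bystander, loose: slim glass vial with a white screw cap, 23 mm across, 62 mm high, standing beside the tube end of the clamp; origin at the centre of its underside.
- vial_blackcap: Bystander, loose: squat glass vial with a black screw cap, 32 mm across, 50 mm high, standing beside the screw end of the clamp; origin at the centre of its underside.
- weigh_boat_0: Bystander, loose: white square weighing boat, 67 x 67 x 16 mm, lying to the left; origin at the centre of its underside.
- dropper_0: Bystander, loose: amber dropper bottle, 27 mm across, 91 mm high, standing to the left; origin at the centre of its underside.
- label_roll: Bystander, loose: roll of white labels, 60 mm across, 22 mm high, lying to the right; origin at the centre of its underside.
- marker: Bystander, loose: marker pen, 133 mm long along its y, 12 mm thick, lying to the right; origin at the centre of its underside.
- lid_jar_0: Bystander, loose: small cream jar with a ribbed white lid, 43 mm across, 58 mm high, standing behind the clamp; origin at the centre of its underside.
Not all that is in view belongs to the job. There is more than one size of the clamp_fixture; the job needs the largest.

How it is judged (in metres and radians):
On the way, in this order (a step that is already met when the one before it is completed fails the run):
1. the cap is pressed home on the tube (value of joint tube_cap above 0.0065 m), for 0.1 s.
2. the thumbscrew is turned clockwise until it seats (value of joint screw_turn below 0.07 rad and value of joint tube_cap above 0.0065 m), for 0.1 s.
At the end, for the whole second after the job is handed in: The cap is still home (within 1.5 mm); the thumbscrew stands a quarter turn (90 degrees, within 15) back from its seat and at rest, and the fingers still grip its wing (more than 5 N) (value of joint tube_cap above 0.0065 m and value of joint screw_turn between 1.31 and 1.83 rad and velocity of joint screw_turn between -0.05 and 0.05 rad/s and contact force between the fingers and thumbscrew above 5 N); the arm keeps its last pose, push and grip.
It fails at once if a bystander is moved more than 30 mm (distance of any of vial_white_0, vial_blackcap, weigh_boat_0, dropper_0, label_roll, marker, lid_jar_0 from where it was at the start of the episode above 0.03 m).
It fails at once if a standing bystander is tipped over (angle between any of vial_white_0, vial_blackcap, dropper_0, lid_jar_0's own z axis and vertical above 0.6 rad).
It also fails if it takes over 50 s, if anything falls off the work surface, if the arm or the gripper's body presses on something with over 40 N, if the wrist force passes 120 N, or if a joint passes its speed limit or range.

## Working session

There is one attempt and no reset: what is moved stays moved. The work goes in short steps, Python scripts to look and compute and a tool call to move; the robot and the scene stay as the last step left them, time stands still between calls to the robot, and variables do not carry over. Pictures are saved under pics/ and viewed, at most 10 in all, crops included, and the job is handed in when it is done.

Besides the shell and the picture viewer there is one more tool, called after "Call:" as a command line: name --argument value ..., lists and objects as JSON in quotes. play_rows: Moves the arm, as the interface text tells. Its arguments: {"type":"object","properties":{"dp":{"type":"array"},"rot":{"type":"array"},"fingers":{"type":"number"},"grip_force":{"type":"number"}},"required":["dp","rot"]}

```bash
mkdir -p pics; python3 - <<'E'
from rig import telemetry, optics, r
import cv2,pickle
print(telemetry.sense())
for n in ("scene","top"):
    f=optics.grab_frame(n); pickle.dump(f,open(f"{n}0.pkl","wb"))
    cv2.imwrite(f"pics/{n}0.png",cv2.resize(f["color"][:,:,::-1],None,fx=1.5,fy=1.5))
    print(n,f["mtx"],f["R"],f["t"])
E
```

```text
{'clock': 0.0, 'qpos': array([ 1.25055654e+00,  3.53682450e-01,  1.63416287e+00,  1.14536276e-05,
        1.15517177e+00, -2.39333560e-03]), 'qvel': array([ 0.00120042,  0.00025128, -0.00036561,  0.00140755,  0.00063637,
        0.00093976]), 'joint_efforts': array([ 1.99564318e-03, -6.05228090e+01, -3.42080534e+01,  2.85400338e-04,
        9.00878134e-03,  2.34737217e-05]), 'eef_pos': array([195.14998086, 593.18919927, 196.22799056]), 'tcp_rot': array([-3.14016825e+00, -1.38810348e-05,  2.82374156e+00]), 'contact_force': array([-1.16877513,  0.10348873,  0.06733917]), 'wrist_torque': array([-0.00581082,  0.00342629, -0.03259954]), 'grasp_force': 0.0, 'opening': 1.000024863330347}
scene [[465.38234443   0.         264.9690788 ]
 [  0.         465.38234443 193.99515387]
 [  0.           0.           1.        ]] [[ 0.76220809 -0.64718943 -0.01358949]
 [-0.43853447 -0.50080143 -0.74624757]
 [ 0.47615791  0.5747554  -0.66552978]] [-450.82844508  334.65808568 1155.74181311]
top [[348.84532      0.         253.67568776]
 [  0.         348.84532    196.71771281]
 [  0.           0.           1.        ]] [[ 0.00109401 -0.9996107   0.02787906]
 [-0.99188798 -0.00462843 -0.12703078]
 [ 0.12711036 -0.02751393 -0.9915069 ]] [ -16.00985348  602.71940709 1105.02589842]
```

View pics/scene0.png

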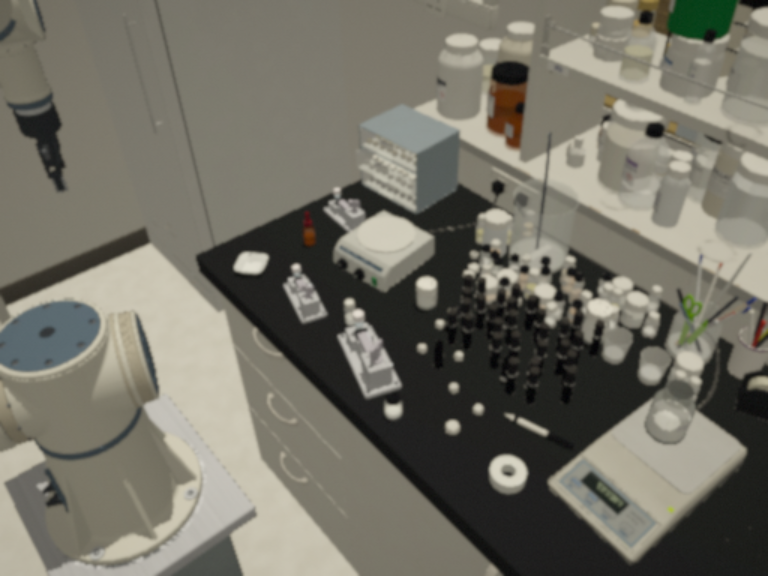

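View pics/top0.png

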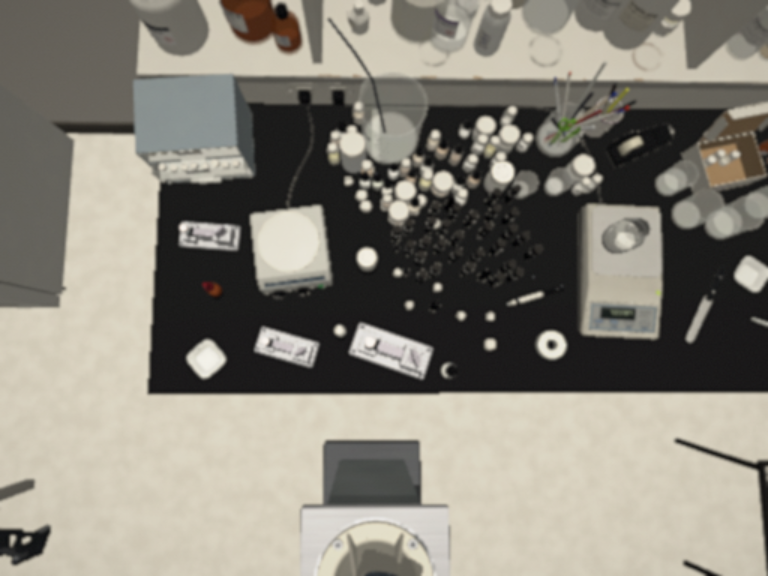

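The scene view shows three clamps. The largest is at scene (368,357)/1.5 and top (390,350)/1.5, with the cap at the left end and the screw at the right, next to the black-cap vial. I'll zoom in on it.

```bash
python3 - <<'E'
import cv2,pickle,numpy as np
T=pickle.load(open("top0.pkl","rb"))["color"];S=pickle.load(open("scene0.pkl","rb"))["color"]
a=cv2.resize(T[205:265,220:310,::-1],None,fx=4.4,fy=4.4*1,interpolation=cv2.INTER_CUBIC)
b=cv2.resize(S[190:285,210:280,::-1],None,fx=5.5,fy=5.5,interpolation=cv2.INTER_CUBIC)
h=max(a.shape[0],b.shape[0]);p=lambda i:cv2.copyMakeBorder(i,0,h-i.shape[0],0,0,0)
im=np.hstack([p(a),p(b)]);print(im.shape,a.shape,b.shape);cv2.imwrite("pics/crop0.png",im)
E
```

```text
(522, 781, 3) (264, 396, 3) (522, 385, 3)
```

View pics/crop0.png

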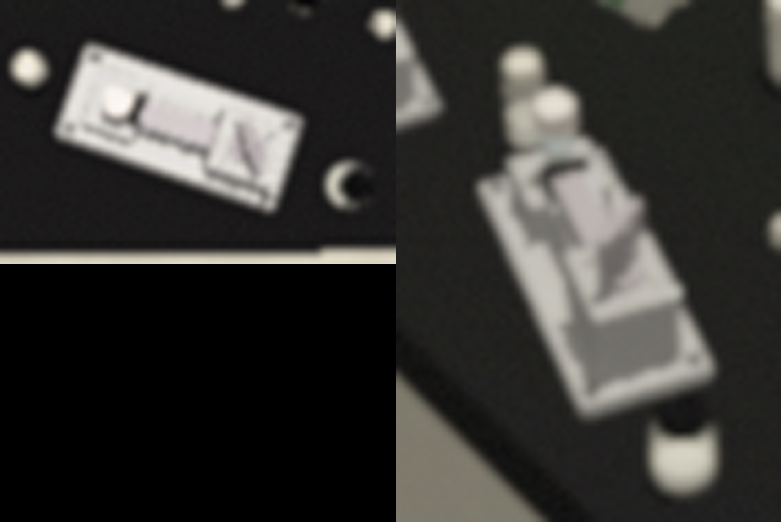

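The top crop shows the bed corners at about (90,43), (303,118), (275,212) and (55,135), the cap at (117,102), and the wing running from about (232,120) to (268,175). In the scene crop, the wing runs from its near-left lower end to its upper-right end at (645,200). Now I'll measure them.

```bash
cat > h.py <<'E'
import cv2,pickle,numpy as np
def ray(f,p):
    d=f["R"].T@np.linalg.inv(f["mtx"])@np.array([p[0],p[1],1.]); return -f["R"].T@f["t"],d/np.linalg.norm(d)
def onz(f,p,z):
    o,d=ray(f,p); return (o+d*(z-o[2])/d[2])[:2]
def tri(rays):
    A=sum(np.eye(3)-np.outer(d,d) for o,d in rays);b=sum((np.eye(3)-np.outer(d,d))@o for o,d in rays)
    return np.linalg.solve(A,b)
def proj(f,X):
    c=f["mtx"]@(f["R"]@np.asarray(X,float)+f["t"]);return c[:2]/c[2]
E
python3 - <<'E'
from h import *
T=pickle.load(open("top0.pkl","rb"));S=pickle.load(open("scene0.pkl","rb"))
g=cv2.cvtColor(T["color"],cv2.COLOR_RGB2GRAY)
m=np.zeros_like(g);m[208:256,228:292]=(g[208:256,228:292]>90)
n,l,st,c=cv2.connectedComponentsWithStats(m);i=1+np.argmax(st[1:,4]);print(st[i])
cnt=max(cv2.findContours((l==i).astype(np.uint8),0,2)[0],key=len)[:,0]
hull=np.float32([onz(T,p,12) for p in cnt])
rc=cv2.minAreaRect(hull);bx=cv2.boxPoints(rc);print(rc,bx)
e=[bx[1]-bx[0],bx[2]-bx[1]];L=max(e,key=np.linalg.norm);L=L*np.sign(L[1]);u=L/np.linalg.norm(L)
yaw=np.arctan2(u[1],u[0])-np.pi/2;c0=np.array(rc[0]);print("yaw",np.degrees(yaw),"c",c0)
print("tube",c0+50*u,"screw",c0-50*u)
def cap(f,x0,y0,x1,y1,th):
    gg=cv2.cvtColor(f["color"],cv2.COLOR_RGB2GRAY)[y0:y1,x0:x1];print(gg)
    mm=cv2.moments((gg>th).astype(np.uint8),True);return (x0+mm["m10"]/mm["m00"],y0+mm["m01"]/mm["m00"])
p=cap(T,241,222,254,234,225);print(p,onz(T,p,90))
q=cap(S,232,204,246,218,205);print(q,onz(S,q,90))
print(tri([ray(T,p),ray(S,q)]))
print(g[230:248,266:286])
E
```

```text
[ 232  215   57   38 1232]
((484.3580627441406, -36.79334259033203), (176.08465576171875, 76.94037628173828), 70.92915344238281) [[ 419.2326   -107.43386 ]
 [ 491.9501   -132.57312 ]
 [ 549.4835     33.847176]
 [ 476.76602    58.986435]]
yaw -19.070856 c [484.35806274 -36.79334259]
tube [500.69492531  10.4624176 ] screw [468.02120018 -84.04910278]
[[224 222 222 222 221 220 222 222 220 220 224 227 227]
 [221 222 223 223 223 223 223 223 222 222 224 226 224]
 [217 220 225 230 232 230 228 224 221 222 223 223 219]
 [217 221 229 238 242 242 239 231 224 214 200 197 201]
 [218 223 231 241 245 245 245 241 232 198 153 142 168]
 [219 223 230 241 246 246 246 246 236 177 105  99 153]
 [221 220 225 239 246 247 247 246 226 149  76 100 167]
 [222 218 213 232 245 247 247 240 195 115  76 129 184]
 [224 212 188 204 230 236 233 209 149  81  99 167 200]
 [225 209 169 156 175 187 177 150 100  62 117 183 207]
 [223 213 178 151 138 137 135 126  93  75 122 178 203]
 [202 205 197 187 166 154 159 166 145 115 122 159 188]]
(246.41463414634146, 226.5121951219512) [503.12670253   9.52228835]
[[145 143 138 130 106
[... 1733 characters left out ...]
 220 224
  220 191]
 [139 168 208 220 215 208 201 191 170 133 129 162 177 184 200 214 218 219
  212 170]
 [164 188 217 221 212 213 211 196 180 149 127 152 175 187 203 215 218 218
  202 148]
 [173 187 208 211 213 218 219 211 204 181 142 141 170 191 207 216 222 219
  193 133]
 [169 158 167 179 196 209 215 219 222 206 166 140 160 189 208 216 218 211
  173 108]
 [179 141 130 140 154 167 182 200 212 210 187 155 161 191 214 220 218 204
  152  82]
 [197 168 151 144 135 130 139 155 169 183 179 165 180 206 220 225 221 195
  134  65]
 [187 187 189 186 166 147 131 126 131 141 145 150 177 200 209 215 213 176
  110  48]
 [135 156 177 190 189 180 162 150 149 144 133 130 146 159 175 199 202 154
   83  34]]
```

```bash
cat >> h.py <<'E'
def go(x,y,z,yawdeg=None):
    from rig import telemetry
    from scipy.spatial.transform import Rotation as Ro
    s=telemetry.sense();R=Ro.from_euler("xyz",s["tcp_rot"])
    yaw=s["tcp_rot"][2] if yawdeg is None else np.radians(yawdeg)
    print("t",s["clock"],"dp",R.inv().apply(np.array([x,y,z])-s["eef_pos"]).round(1)/40,"rot",(np.degrees((R.inv()*Ro.from_euler("xyz",[np.pi,0,yaw])).as_rotvec())/6).round(2))
E
python3 - <<'E'
from h import *
T=pickle.load(open("top0.pkl","rb"));S=pickle.load(open("scene0.pkl","rb"))
for z in (87,100):print(z,"proj screw axis",proj(T,[468.5,-84,z]),proj(S,[468.5,-84,z]))
for (f,n,pts) in ((S,"scene",[(605,243),(640,195),(600,295)]),):
    for a in pts:
        p=(210+(a[0]-396)/5.5,190+a[1]/5.5);print(n,p,onz(f,p,100))
# expected wing corners for candidate angles, only two endpoints in crop pixels
for a in (0,20,40):
    d=18*np.array([np.cos(np.radians(a)),np.sin(np.radians(a))])
    for s in(-1,1):
        X=[468.5+s*d[0],-84+s*d[1],100];p=proj(S,X);t=proj(T,X);print(a,s,"scene crop",396+(p[0]-210)*5.5,(p[1]-190)*5.5,"top crop",(t[0]-220)*4.4,(t[1]-205)*4.4)
go(501,10,150)
E
```

```text
87 proj screw axis [276.56198243 237.83077643] [250.13981029 232.8849029 ]
100 proj screw axis [276.95667321 237.7875517 ] [249.97326048 229.57925318]
scene (248.0, 234.1818181818182) [453.72452556 -93.8351613 ]
scene (254.36363636363637, 225.45454545454544) [487.41754359 -79.74191572]
scene (247.0909090909091, 243.63636363636363) [ 430.53798504 -118.8752082 ]
0 -1 scene crop 587.3174305928845 235.1159008639779 top crop 250.80096862010913 170.37428217729385
0 1 scene crop 644.0040548117748 200.49067046562334 top crop 250.4185750206245 118.26782837116025
20 -1 scene crop 596.8836494658622 240.95836301311465 top crop 259.63611617499527 168.80495498225218
20 1 scene crop 634.4774339291189 194.8364178099747 top crop 241.61603472064272 119.81637220188145
40 -1 scene crop 608.7975433301483 243.9858593172246 top crop 267.3739664333492 164.2730493029798
40 1 scene crop 622.7623130368091 191.93019482091734 top crop 233.88973924534142 124.31108904889597
t 0.1 dp [-11.82   -11.4625   1.1725] rot [-0.01  0.   -0.  ]
```

Call:
play_rows --dp '[[-0.7,-0.68,0],[-1.4,-1.36,0],[-2.1,-2.04,0],[-2.8,-2.72,0],[-3.5,-3.4,0]]' --rot '[[0,0,0],[0,0,0],[0,0,0],[0,0,0],[0,0,0]]' --fingers 0 --grip_force 40

```text
clock: 0.52
eef_pos: [286.0, 418.9, 196.6]
tcp_rot: [-3.141, -0.0, 2.824]
contact_force: [1.5, 0.1, 0.1]
opening: 0.301
grasp_force: 0.0
```

Call:
play_rows --dp '[[-0.7,-0.68,0],[-1.4,-1.36,0],[-2.1,-2.04,0],[-2.8,-2.72,0],[-3.5,-3.4,0]]' --rot '[[0,0,0],[0,0,0],[0,0,0],[0,0,0],[0,0,0]]'

```text
clock: 0.93
eef_pos: [376.6, 246.0, 196.9]
tcp_rot: [-3.142, -0.0, 2.824]
contact_force: [0.8, 1.1, 1.1]
opening: -0.003
grasp_force: 0.0
```

Call:
play_rows --dp '[[-0.7,-0.68,0],[-1.4,-1.36,0],[-2.1,-2.04,0],[-2.8,-2.72,0],[-3.5,-3.4,0]]' --rot '[[0,0,0],[0,0,0],[0,0,0],[0,0,0],[0,0,0]]'

```text
clock: 1.35
eef_pos: [467.1, 72.9, 196.9]
tcp_rot: [3.142, -0.0, 2.824]
contact_force: [1.0, 0.4, 0.2]
opening: 0.001
grasp_force: 0.0
```

```bash
python3 -c "
from h import *;go(501.5,10.3,110)"
```

```text
t 1.35 dp [-1.3075 -1.22    2.1725] rot [ 0. -0. -0.]
```

Call:
play_rows --dp '[[-0.65,-0.6,0.3],[-1.3,-1.22,0.7],[-1.31,-1.22,1.4],[-1.31,-1.22,2.1],[-1.31,-1.22,2.1]]' --rot '[[0,0,0],[0,0,0],[0,0,0],[0,0,0],[0,0,0]]'

```text
clock: 1.77
eef_pos: [497.7, 11.3, 108.5]
tcp_rot: [-3.139, -0.008, 2.822]
contact_force: [-2.5, 0.2, -0.4]
opening: -0.003
grasp_force: 0.0
```

```bash
python3 - <<'E'
from h import *
from rig import optics
go(501.5,10.3,83)
o=[]
for n,(x,y) in (("top",(225,195)),("scene",(200,165))):
    f=optics.grab_frame(n);o.append(cv2.resize(f["color"][y:y+80,x:x+80,::-1],(400,400),interpolation=2))
cv2.imwrite("pics/press1.png",np.hstack(o))
E
```

```text
t 1.7667 dp [-0.1025  0.0075  0.635 ] rot [-0.02 -0.07  0.  ]
```

View pics/press1.png

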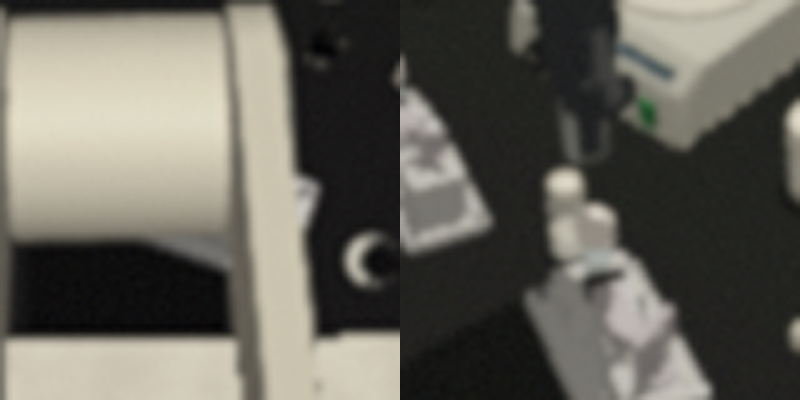

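The view shows the shut fingertips ending at about scene px (237,196) and the cap top at about (239.6,207). I'll compare these with the projected TCP.

```bash
python3 - <<'E'
from h import *
from rig import telemetry
S=pickle.load(open("scene0.pkl","rb"))
p=telemetry.sense()["eef_pos"];print(p,proj(S,p),proj(S,[501.5,10.3,90]),proj(S,[501.5,10.3,83]))
E
```

```text
[500.35041847  12.16342124 112.57351279] [237.29330997 202.81738435] [238.42200098 208.71890635] [238.5468473  210.47508486]
```

```bash
python3 -c "
from h import *;go(501.5,10.3,93)"
```

```text
t 1.8667 dp [-0.0425 -0.035   0.49  ] rot [-0.01 -0.03  0.  ]
```

Call:
play_rows --dp '[[-0.03,0.03,0.16],[-0.03,0.03,0.32],[-0.03,0.03,0.48],[-0.03,0.03,0.48],[-0.03,0.03,0.48]]' --rot '[[0,0,0],[0,0,0],[0,0,0],[0,0,0],[0,0,0]]'

```text
clock: 2.28
eef_pos: [502.6, 13.2, 93.8]
tcp_rot: [-3.141, -0.0, 2.824]
contact_force: [0.6, 0.2, 0.7]
opening: -0.001
grasp_force: 0.0
```

```bash
python3 - <<'E'
from h import *
from rig import optics,telemetry
go(501.5,10.3,83);print(telemetry.sense()["contact_force"])
f=optics.grab_frame("scene");g=f["color"][175:230,200:275,::-1].astype(float)
g=(255*(g/255)**0.5).astype(np.uint8)
cv2.imwrite("pics/press2.png",cv2.resize(g,(750,550),interpolation=2))
p=telemetry.sense()["eef_pos"];print(p,(proj(f,p)-[200,175])*10)
E
```

```text
t 2.2833 dp [ 0.005  -0.0775  0.27  ] rot [-0. -0.  0.]
[0.58718652 0.23321367 0.67849604]
[502.8600442   13.09082261  93.99141637] [381.27911051 319.96544223]
```

View pics/press2.png

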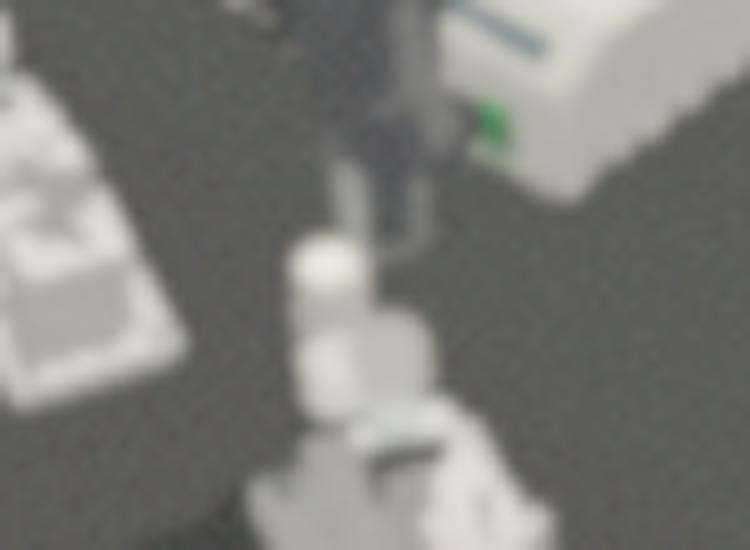

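The fingertips show to about (390,255) and the cap top is at about (395,310). The dark pads may be invisible against the bench, so I'll descend slowly and watch the force.

Call:
play_rows --dp '[[0,-0.07,0.0],[0,-0.07,0.04],[0,-0.07,0.08],[0,-0.07,0.12],[0,-0.07,0.14]]' --rot '[[0,0,0],[0,0,0],[0,0,0],[0,0,0],[0,0,0]]'

```text
clock: 2.75
eef_pos: [501.8, 10.2, 88.0]
tcp_rot: [-3.142, -0.0, 2.824]
contact_force: [1.5, 0.2, 0.2]
opening: -0.002
grasp_force: 0.0
```

Call:
play_rows --dp '[[0,0,0.03],[0,0,0.06],[0,0,0.09],[0,0,0.12],[0,0,0.12]]' --rot '[[0,0,0],[0,0,0],[0,0,0],[0,0,0],[0,0,0]]'

```text
clock: 3.17
eef_pos: [501.8, 10.3, 83.1]
tcp_rot: [-3.141, -0.0, 2.824]
contact_force: [-0.4, 0.3, -0.5]
opening: 0.006
grasp_force: 0.0
```

```bash
python3 - <<'E'
from h import *
from rig import optics,telemetry
f=optics.grab_frame("scene");g=f["color"][175:230,200:275,::-1].astype(float)
g=(255*(g/255)**0.45).astype(np.uint8)
cv2.imwrite("pics/press3.png",cv2.resize(g,(750,550),interpolation=2))
s=telemetry.sense();p=s["eef_pos"];print(p,s["contact_force"],s["joint_efforts"],(proj(f,p)-[200,175])*10)
E
```

```text
[501.84806115  10.266127    83.22315546] [-0.14352424  0.11058971 -0.63227423] [-6.66299038e-04 -4.93723691e+01 -2.61399043e+01 -1.49946395e-04
 -2.73158244e-02  7.69708845e-05] [386.45117934 353.70564278]
```

View pics/press3.png

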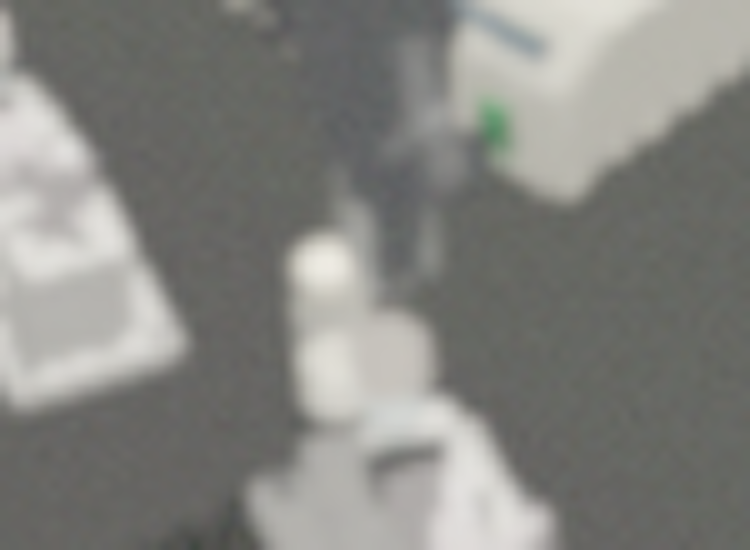

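No contact yet. The visible tips, at (395,285), are still above the cap top at about (395,315), so I'll keep descending with a force guard.

Call:
play_rows --dp '[[0,0,0.03],[0,0,0.06],[0,0,0.09],[0,0,0.12],[0,0,0.12]]' --rot '[[0,0,0],[0,0,0],[0,0,0],[0,0,0],[0,0,0]]'

```text
clock: 3.63
eef_pos: [501.8, 10.3, 78.3]
tcp_rot: [-3.141, -0.0, 2.824]
contact_force: [-0.2, 0.1, 1.0]
opening: -0.002
grasp_force: 0.0
```

Call:
play_rows --dp '[[0,0,0.02],[0,0,0.04],[0,0,0.06],[0,0,0.08],[0,0,0.08]]' --rot '[[0,0,0],[0,0,0],[0,0,0],[0,0,0],[0,0,0]]'

```text
clock: 4.05
eef_pos: [501.8, 10.3, 75.2]
tcp_rot: [-3.142, -0.0, 2.824]
contact_force: [0.0, 0.1, -0.3]
opening: -0.002
grasp_force: 0.0
```

```bash
python3 - <<'E'
from h import *
from rig import optics,telemetry
T=pickle.load(open("top0.pkl","rb"));S=pickle.load(open("scene0.pkl","rb"))
p=[195.2,593.5,196.6]
a=proj(S,p);b=proj(T,p);print(a,b)
o=[]
for f,c in((S,a),(T,b)):
    x,y=int(max(c[0]-30,0)),int(min(max(c[1]-40,0),384-70));g=f["color"][y:y+70,x:x+70,::-1].astype(float)
    print(x,y,(c-[x,y])*400/70);o.append(cv2.resize((255*(g/255)**.5).astype(np.uint8),(400,400),interpolation=2))
f=optics.grab_frame("scene");g=f["color"][190:230,215:255,::-1].astype(float)
o2=cv2.resize((255*(g/255)**.45).astype(np.uint8),(400,400),interpolation=2)
cv2.imwrite("pics/tcp.png",cv2.resize(np.hstack(o+[o2]),(798,266)))
pp=telemetry.sense()["eef_pos"];print(pp,(proj(f,pp)-[215,190])*6.65+[532,0])
E
```

```text
[ 45.24673594 131.83141493] [ 24.45452212 341.5537455 ]
15 91 [172.83849106 233.32237102]
0 301 [139.74012639 231.7356886 ]
[501.85731365  10.24648349  75.28899806] [690.21598488 148.62054655]
```

View pics/tcp.png

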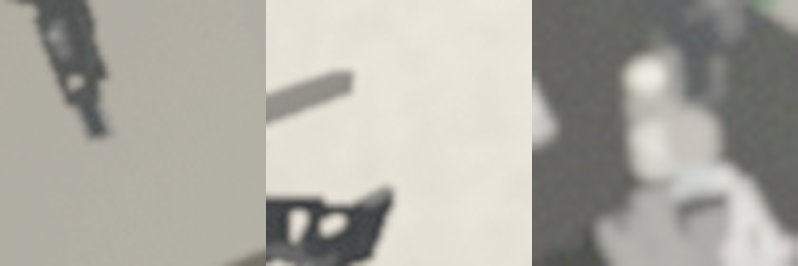

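The start view shows the same thing: the real fingertips sit roughly 20–27 mm above the reported TCP. In the third panel the tips, at (710,95), are just above the cap at (690,115). I'll keep going down until contact.

Call:
play_rows --dp '[[0,0,0.03],[0,0,0.06],[0,0,0.09],[0,0,0.12],[0,0,0.12]]' --rot '[[0,0,0],[0,0,0],[0,0,0],[0,0,0],[0,0,0]]'

```text
clock: 4.52
eef_pos: [501.8, 10.3, 70.3]
tcp_rot: [-3.141, -0.0, 2.824]
contact_force: [0.4, -0.2, 0.8]
opening: -0.001
grasp_force: 0.0
```

Call:
play_rows --dp '[[0,0,0.02],[0,0,0.04],[0,0,0.06],[0,0,0.08],[0,0,0.08]]' --rot '[[0,0,0],[0,0,0],[0,0,0],[0,0,0],[0,0,0]]'

```text
clock: 4.93
eef_pos: [501.8, 10.3, 67.2]
tcp_rot: [-3.142, -0.0, 2.824]
contact_force: [0.0, -1.1, -0.1]
opening: 0.005
grasp_force: 0.0
```

Call:
play_rows --dp '[[0,0,0.02],[0,0,0.04],[0,0,0.06],[0,0,0.08],[0,0,0.08]]' --rot '[[0,0,0],[0,0,0],[0,0,0],[0,0,0],[0,0,0]]'

```text
clock: 5.35
eef_pos: [501.9, 10.3, 64.0]
tcp_rot: [-3.142, -0.0, 2.824]
contact_force: [0.4, 0.8, -0.4]
opening: 0.001
grasp_force: 0.0
```

Call:
play_rows --dp '[[0,0,0.02],[0,0,0.04],[0,0,0.06],[0,0,0.08],[0,0,0.08]]' --rot '[[0,0,0],[0,0,0],[0,0,0],[0,0,0],[0,0,0]]'

```text
clock: 5.77
eef_pos: [501.9, 10.3, 60.8]
tcp_rot: [-3.142, -0.0, 2.824]
contact_force: [-0.4, 0.0, 0.6]
opening: -0.003
grasp_force: 0.0
```

```bash
python3 - <<'E'
from h import *
from rig import optics
f=optics.grab_frame("scene");g=cv2.cvtColor(f["color"],cv2.COLOR_RGB2GRAY)
S=pickle.load(open("scene0.pkl","rb"))
print(g[192:222,228:250]);
E
```

```text
[[ 34  33  33  34  31  33  31  33  32  33  31  34  43  54  62  63  61  49
   41  38  39  46]
 [ 35  34  34  35  32  32  31  32  28  31  31  34  42  54  62  64  64  56
   49  43  36  34]
 [ 33  34  35  34  32  32  29  32  32  33  36  40  48  54  61  64  63  60
   51  42  37  35]
 [ 34  32  35  35  32  32  34  30  32  34  38  45  47  51  55  59  62  59
   51  39  36  35]
 [ 33  36  34  34  34  35  34  33  32  33  39  43  41  42  47  56  62  61
   52  41  34  36]
 [ 32  34  36  41  46  49  44  34  33  33  34  36  35  37  43  53  61  61
   54  42  35  32]
 [ 35  40  60  84 100  98  79  48  31  30  32  32  31  29  37  49  57  59
   49  39  34  35]
 [ 39  68 114 150 165 157 125  73  36  32  31  33  32  32  36  45  50  49
   44  37  34  34]
 [ 51 104 160 192 202 196 162  99  49  34  33  32  30  31  35  40  43  41
   36  35  34  34]
 [ 60 122 179 206 212 208 178 117  68  46  33  32  31  32  35  36  35  33
   34  32  34  34]
 [ 57 114 168 194 201 196 167 116  81  56  37  32  32  36  46  46  37  33
   36  35  35  33]
 [ 49  93 139 167 175 169 143 108  90  66  41  34  33  41  55  55  41  35
   
[... 990 characters left out ...]
8 147 149 140 120  98  75  52
   37  33  32  33]
 [ 33  47  86 128 151 161 161 156 152 154 158 160 162 159 157 154 135  95
   53  37  33  32]
 [ 31  34  57  93 121 134 135 131 134 151 163 168 170 172 179 183 171 137
   96  69  46  33]
 [ 33  29  39  60  81  94 100 104 116 142 158 163 163 168 177 179 176 161
  142 117  71  40]
 [ 31  36  52  70  84  93  98 106 114 126 137 139 139 141 146 147 154 167
  165 142 100  54]
 [ 34  46  75  96 105 109 110 111 104  98  99  97  93  90  88  89 121 163
  177 165 131  78]
 [ 36  52  84 106 112 114 113 107  91  69  56  54  50  52  55  65 111 163
  186 180 152 105]
 [ 44  63  87 107 113 114 114 105  84  55  44  51  60  74  82  90 119 165
  187 187 171 135]]
```

The tips now reach row ~207.5 and the cap-top centre is at row ~208.7, so contact is only a few mm away.

Call:
play_rows --dp '[[0,0,0.02],[0,0,0.04],[0,0,0.06],[0,0,0.08],[0,0,0.08]]' --rot '[[0,0,0],[0,0,0],[0,0,0],[0,0,0],[0,0,0]]'

```text
clock: 6.23
eef_pos: [501.8, 10.3, 57.6]
tcp_rot: [-3.141, -0.0, 2.824]
contact_force: [-1.1, -0.2, -0.9]
opening: -0.003
grasp_force: 0.0
```

Call:
play_rows --dp '[[0,0,0.02],[0,0,0.04],[0,0,0.04],[0,0,0.04],[0,0,0.04]]' --rot '[[0,0,0],[0,0,0],[0,0,0],[0,0,0],[0,0,0]]'

```text
clock: 6.65
eef_pos: [501.9, 10.3, 56.2]
tcp_rot: [-3.142, -0.0, 2.824]
contact_force: [0.5, 0.4, -0.2]
opening: 0.002
grasp_force: 0.0
```

```bash
python3 - <<'E'
from h import *
from rig import optics,telemetry
print(telemetry.sense()["joint_efforts"].round(2))
S=pickle.load(open("scene0.pkl","rb"));f=optics.grab_frame("scene")
o=[]
for F in (S,f):
    g=F["color"][185:225,220:260,::-1].astype(float);o.append(cv2.resize((255*(g/255)**.6).astype(np.uint8),(400,400),interpolation=2))
cv2.imwrite("pics/press4.png",np.hstack(o))
E
```

```text
[ -0.   -50.73 -24.35  -0.    -0.    -0.  ]
```

View pics/press4.png

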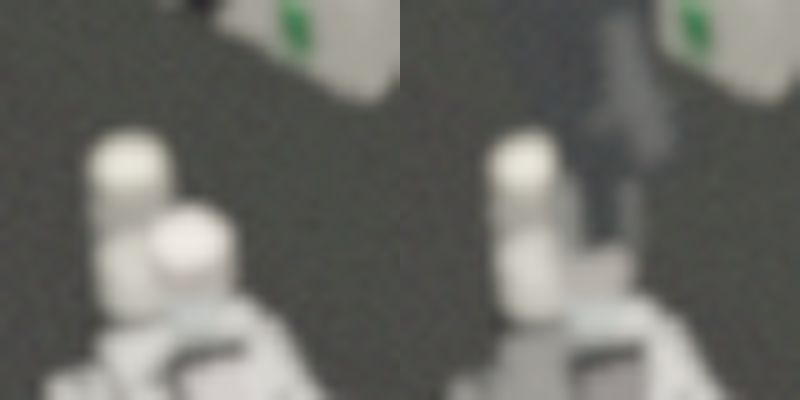

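The fingers now stand right over the cap top, covering it down to about row 209.5. The cap's front rim is at about row 212, so I'll keep descending.

Call:
play_rows --dp '[[0,0,0.02],[0,0,0.04],[0,0,0.06],[0,0,0.06],[0,0,0.06]]' --rot '[[0,0,0],[0,0,0],[0,0,0],[0,0,0],[0,0,0]]'

```text
clock: 7.12
eef_pos: [502.0, 10.3, 54.0]
tcp_rot: [3.142, 0.0, 2.824]
contact_force: [-0.8, 0.3, 4.8]
opening: 0.003
grasp_force: 2.3
```

Call:
play_rows --dp '[[0,0,0.02],[0,0,0.04],[0,0,0.06],[0,0,0.06],[0,0,0.06]]' --rot '[[0,0,0],[0,0,0],[0,0,0],[0,0,0],[0,0,0]]'

```text
clock: 7.53
eef_pos: [502.0, 10.3, 51.5]
tcp_rot: [3.142, 0.0, 2.824]
contact_force: [-0.7, -0.4, 4.5]
opening: -0.003
grasp_force: 2.2
```

Contact: about 5 N, and the cap is moving. I'll continue until it bottoms out.

Call:
play_rows --dp '[[0,0,0.02],[0,0,0.04],[0,0,0.06],[0,0,0.06],[0,0,0.06]]' --rot '[[0,0,0],[0,0,0],[0,0,0],[0,0,0],[0,0,0]]'

```text
clock: 7.95
eef_pos: [502.0, 10.3, 49.0]
tcp_rot: [3.142, 0.0, 2.824]
contact_force: [-0.9, 0.2, 4.7]
opening: 0.006
grasp_force: 2.0
```

Call:
play_rows --dp '[[0,0,0.02],[0,0,0.04],[0,0,0.04],[0,0,0.04],[0,0,0.04]]' --rot '[[0,0,0],[0,0,0],[0,0,0],[0,0,0],[0,0,0]]'

```text
clock: 8.37
eef_pos: [502.1, 10.2, 48.5]
tcp_rot: [3.142, 0.0, 2.824]
contact_force: [-5.7, -0.7, 21.2]
opening: 0.002
grasp_force: 10.3
```

The cap is home: the hard stop gave 21 N at TCP 48.5 after about 7 mm of travel. True tip height is therefore TCP z + 34.5 mm. Next I lift and go to the screw.

Call:
play_rows --dp '[[0,0,-0.4],[0,0,-1.0],[0,0,-1.8],[0,0,-1.8],[0,0,-1.8]]' --rot '[[0,0,0],[0,0,0],[0,0,0],[0,0,0],[0,0,0]]'

```text
clock: 8.78
eef_pos: [503.4, 10.3, 120.8]
tcp_rot: [3.14, 0.004, 2.824]
contact_force: [-0.1, 0.5, -0.0]
opening: 0.001
grasp_force: 0.0
```

```bash
python3 -c "
from h import *;go(468.5,-84,120,202)"
```

```text
t 8.7833 dp [ 0.0925 -2.5125  0.0175] rot [-0.    0.04 -6.7 ]
```

Call:
play_rows --dp '[[0.03,-0.7,0],[0.06,-1.4,0],[0.09,-2.1,0],[0.09,-2.5,0],[0.09,-2.5,0]]' --rot '[[0,0,-1.1],[0,0,-2.2],[0,0,-3.3],[0,0,-4.4],[0,0,-5.5]]' --fingers 0.5

```text
clock: 9.2
eef_pos: [465.2, -85.7, 118.0]
tcp_rot: [3.141, -0.003, -2.879]
contact_force: [-0.1, 0.6, 0.2]
opening: 0.5
grasp_force: 0.0
```

Call:
play_rows --dp '[[0,0,0],[0,0,0],[0,0,0],[0,0,0],[0,0,0]]' --rot '[[0,0,-1.1],[0,0,-1.2],[0,0,-1.2],[0,0,-1.2],[0,0,-1.2]]'

```text
clock: 9.62
eef_pos: [467.1, -83.3, 118.9]
tcp_rot: [3.141, -0.001, -2.76]
contact_force: [0.1, 0.5, -0.9]
opening: 0.499
grasp_force: 0.0
```

```bash
python3 - <<'E'
from h import *
from rig import optics,telemetry
print(telemetry.sense());go(468.5,-84,37,202)
f=optics.grab_frame("scene")
g=f["color"][175:265,200:290,::-1].astype(float);cv2.imwrite("pics/screw1.png",cv2.resize((255*(g/255)**.6).astype(np.uint8),(540,540),interpolation=2))
E
```

```text
{'clock': 9.6167, 'qpos': array([-1.79708972e-01,  2.18946994e-01,  2.02122572e+00,  4.79727999e-06,
        9.02110753e-01, -2.13213814e+00]), 'qvel': array([ 0.00177486, -0.00492317, -0.00337204,  0.00125195,  0.00095548,
       -0.01397822]), 'joint_efforts': array([-1.19951083e-01, -4.44610584e+01, -2.79844004e+01, -4.83174459e-03,
        1.06867945e-03,  2.83232820e-02]), 'eef_pos': array([467.09469467, -83.33057585, 118.94975848]), 'tcp_rot': array([ 3.14122173e+00, -5.82801131e-04, -2.75996268e+00]), 'contact_force': array([ 0.12398254,  0.53850829, -0.92390657]), 'wrist_torque': array([ 0.01411286,  0.05260764, -0.04217431]), 'grasp_force': 0.0, 'opening': 0.49937884191618154}
t 9.6167 dp [-0.0275 -0.03    2.0475] rot [ 0.   -0.01 -0.02]
```

View pics/screw1.png

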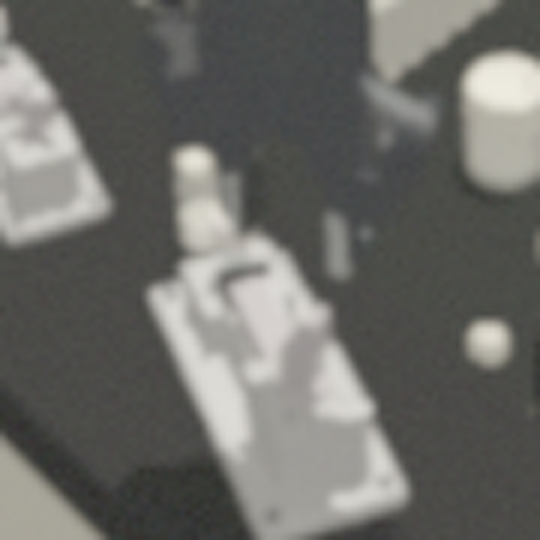

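The cap at (205,225) now sits lower. The two open fingers, at about (235,210) and (340,270), straddle the wing from above. I descend in stages.

Call:
play_rows --dp '[[-0.03,-0.02,0.4],[-0.03,-0.02,0.8],[-0.03,-0.02,1.2],[-0.03,-0.02,1.5],[-0.03,-0.02,1.5]]' --rot '[[0,0,0],[0,0,0],[0,0,0],[0,0,0],[0,0,0]]'

```text
clock: 10.08
eef_pos: [467.1, -83.4, 57.4]
tcp_rot: [3.14, -0.003, -2.759]
contact_force: [0.3, 0.3, 0.1]
opening: 0.497
grasp_force: 0.0
```

Call:
play_rows --dp '[[0,0,0.15],[0,0,0.3],[0,0,0.5],[0,0,0.5],[0,0,0.5]]' --rot '[[0,0,0],[0,0,0],[0,0,0],[0,0,0],[0,0,0]]'

```text
clock: 10.5
eef_pos: [468.5, -83.8, 39.1]
tcp_rot: [3.141, -0.001, -2.758]
contact_force: [0.7, 0.2, 0.0]
opening: 0.501
grasp_force: 0.0
```

```bash
python3 -c "
from h import *;go(468.5,-84,37,202)"
```

```text
t 10.5 dp [ 0.     -0.005   0.0525] rot [ 0.   -0.01 -0.  ]
```

Call:
play_rows --dp '[[0,0,0.05],[0,0,0.05],[0,0,0.05],[0,0,0.05],[0,0,0.05]]' --rot '[[0,0,0],[0,0,0],[0,0,0],[0,0,0],[0,0,0]]' --fingers 0 --grip_force 40

```text
clock: 10.92
eef_pos: [467.9, -82.2, 37.5]
tcp_rot: [3.139, -0.0, -2.759]
contact_force: [-2.5, 12.8, 3.7]
opening: 0.105
grasp_force: 39.0
```

Call:
play_rows --dp '[[0,0,0],[0,0,0],[0,0,0],[0,0,0],[0,0,0]]' --rot '[[0,0,0],[0,0,0],[0,0,0],[0,0,0],[0,0,0]]'

```text
clock: 11.33
eef_pos: [467.9, -82.2, 37.5]
tcp_rot: [3.139, -0.0, -2.759]
contact_force: [-2.2, 12.5, 3.8]
opening: 0.101
grasp_force: 39.0
```

```bash
python3 -c "
from rig import telemetry;s=telemetry.sense();print(s['opening'],s['grasp_force'],s['eef_pos'],s['wrist_torque'],s['contact_force'],s['tcp_rot'])"
```

```text
0.10137341576057671 39.018493421317544 [467.87942486 -82.20654808  37.53028596] [ 2.03049495  0.23586689 -0.06829358] [-2.15408568 12.49412467  3.76128685] [ 3.13874137e+00 -3.74139181e-04 -2.75899960e+00]
```

The wing is gripped (opening 8.6 mm, 39 N). I'll recentre by 1.8 mm to take out the side load, then turn clockwise.

Call:
play_rows --dp '[[0,0.045,0],[0,0.045,0],[0,0.045,0],[0,0.045,0],[0,0.045,0]]' --rot '[[0,0,0],[0,0,0.8],[0,0,1.6],[0,0,2.4],[0,0,3.2]]'

```text
clock: 11.75
eef_pos: [467.8, -81.7, 37.6]
tcp_rot: [3.141, -0.0, -3.097]
contact_force: [-1.6, 5.6, 1.9]
opening: 0.103
grasp_force: 39.2
```

Call:
play_rows --dp '[[0,0,0],[0,0,0],[0,0,0],[0,0,0],[0,0,0]]' --rot '[[0,0,0.8],[0,0,1.6],[0,0,2.4],[0,0,3.2],[0,0,3.2]]'

```text
clock: 12.17
eef_pos: [467.9, -81.4, 37.6]
tcp_rot: [3.14, -0.0, 2.849]
contact_force: [-0.3, 6.8, 2.4]
opening: 0.097
grasp_force: 39.2
```

```bash
cat >> h.py <<'E'
def st():
    from rig import telemetry
    s=telemetry.sense();print(s['clock'],'op',s['opening'].round(3),'gf',s['grasp_force'].round(1),s['eef_pos'].round(1),'tq',s['wrist_torque'].round(2),'F',s['contact_force'].round(1),'yaw',np.degrees(s['tcp_rot'])[2].round(1)%360,'q6',s['qpos'][5].round(2))
E
python3 -c "
from h import *;st()"
```

```text
Traceback (most recent call last):
  File "h.py", line 19, in st
    s=telemetry.sense();print(s['clock'],'op',s['opening'].round(3),'gf',s['grasp_force'].round(1),s['eef_pos'].round(1),'tq',s['wrist_torque'].round(2),'F',s['contact_force'].round(1),'yaw',np.degrees(s['tcp_rot'])[2].round(1)%360,'q6',s['qpos'][5].round(2))
                                              ^^^^^^^^^^^^^^^^^^
AttributeError: 'float' object has no attribute 'round'
```

Call:
play_rows --dp '[[0,0.03,0],[0,0.03,0],[0,0.03,0],[0,0.03,0],[0,0.03,0]]' --rot '[[0,0,0.8],[0,0,1.6],[0,0,2.4],[0,0,3.2],[0,0,4.0]]'

```text
clock: 12.58
eef_pos: [468.1, -80.8, 37.6]
tcp_rot: [3.142, -0.0, 2.432]
contact_force: [-0.5, 2.8, 1.4]
opening: 0.1
grasp_force: 39.3
```

Call:
play_rows --dp '[[0,0,0],[0,0,0],[0,0,0],[0,0,0],[0,0,0]]' --rot '[[0,0,0.8],[0,0,1.6],[0,0,2.4],[0,0,2.4],[0,0,2.4]]'

```text
clock: 13.0
eef_pos: [468.4, -80.7, 37.6]
tcp_rot: [3.141, -0.0, 2.187]
contact_force: [-0.4, 5.9, 2.4]
opening: 0.102
grasp_force: 39.4
```

```bash
sed -i "s/s\['opening'\].round(3)/s['opening']/;s/s\['grasp_force'\].round(1)/s['grasp_force']/" h.py
python3 -c "
from h import *;st()"
```

```text
13.0 op 0.10162859596600071 gf 39.390825033187866 [468.4 -80.7  37.6] tq [0.95 0.01 0.  ] F [-0.4  5.9  2.4] yaw 125.3 q6 -0.79
```

Call:
play_rows --dp '[[0,0,0],[0,0,0],[0,0,0],[0,0,0]]' --rot '[[0,0,0.4],[0,0,0.8],[0,0,1.1],[0,0,1.1]]'

```text
clock: 13.33
eef_pos: [468.5, -80.6, 37.6]
tcp_rot: [3.141, -0.0, 2.071]
contact_force: [-0.8, 6.5, 1.7]
opening: 0.1
grasp_force: 39.4
```

```bash
python3 -c "
from h import *;st()"
```

```text
13.3333 op 0.0997580929850197 gf 39.37020421028137 [468.5 -80.6  37.6] tq [ 1.02 -0.03 -0.03] F [-0.8  6.5  1.7] yaw 118.7 q6 -0.67
```

Call:
play_rows --dp '[[0,0,0],[0,0,0],[0,0,0],[0,0,0]]' --rot '[[0,0,0.2],[0,0,0.4],[0,0,0.5],[0,0,0.5]]'

```text
clock: 13.67
eef_pos: [468.6, -80.6, 37.6]
tcp_rot: [3.141, -0.0, 2.02]
contact_force: [-0.2, 6.0, 1.5]
opening: 0.102
grasp_force: 39.4
```

```bash
python3 -c "
from h import *;st()"
```

```text
13.6667 op 0.10249377883446587 gf 39.35037016868591 [468.6 -80.6  37.6] tq [ 1.08 -0.02  0.05] F [-0.2  6.   1.5] yaw 115.7 q6 -0.62
```

Call:
play_rows --dp '[[0,0,0],[0,0,0],[0,0,0]]' --rot '[[0,0,0.25],[0,0,0.5],[0,0,0.5]]'

```text
clock: 13.92
eef_pos: [468.6, -80.6, 37.6]
tcp_rot: [3.141, -0.0, 1.967]
contact_force: [0.3, 6.8, 0.9]
opening: 0.106
grasp_force: 39.3
```

```bash
python3 -c "
from h import *;st()"
```

```text
13.9167 op 0.10571242031688863 gf 39.3450157163565 [468.6 -80.6  37.6] tq [ 1.11 -0.07  0.14] F [0.3 6.8 0.9] yaw 112.7 q6 -0.57
```

Call:
play_rows --dp '[[0,0,0],[0,0,0],[0,0,0]]' --rot '[[0,0,0.25],[0,0,0.5],[0,0,0.5]]'

```text
clock: 14.17
eef_pos: [468.6, -80.6, 37.6]
tcp_rot: [3.141, -0.0, 1.915]
contact_force: [-0.2, 6.7, 2.3]
opening: 0.1
grasp_force: 50.5
```

```bash
python3 -c "
from h import *;st()"
```

```text
14.1667 op 0.10004742598693958 gf 50.50865661352873 [468.6 -80.6  37.6] tq [ 1.22 -0.09  0.62] F [-0.2  6.7  2.3] yaw 109.7 q6 -0.52
```

Call:
play_rows --dp '[[0,0,0],[0,0,0],[0,0,0]]' --rot '[[0,0,0.25],[0,0,0.25],[0,0,0.25]]'

```text
clock: 14.42
eef_pos: [468.6, -80.6, 37.6]
tcp_rot: [3.141, -0.0, 1.891]
contact_force: [0.2, 7.1, 2.5]
opening: 0.102
grasp_force: 59.1
```

```bash
python3 -c "
from h import *;st()"
```

```text
14.4167 op 0.10217037779156261 gf 59.06571306288242 [468.6 -80.6  37.6] tq [ 1.3  -0.14  0.95] F [0.2 7.1 2.5] yaw 108.4 q6 -0.49
```

The screw is seated: the torque ramp puts contact at yaw ≈112.5°. Next I back off 90° to tool yaw ≈ 203°.

Call:
play_rows --dp '[[0,0,0],[0,0,0],[0,0,0],[0,0,0],[0,0,0]]' --rot '[[0,0,-0.8],[0,0,-1.6],[0,0,-2.4],[0,0,-3.2],[0,0,-4]]'

```text
clock: 14.83
eef_pos: [468.3, -80.7, 37.6]
tcp_rot: [3.141, -0.0, 2.313]
contact_force: [-0.7, 5.1, 3.3]
opening: 0.102
grasp_force: 40.1
```

Call:
play_rows --dp '[[0,0,0],[0,0,0],[0,0,0],[0,0,0],[0,0,0]]' --rot '[[0,0,-0.8],[0,0,-1.6],[0,0,-2.4],[0,0,-3.2],[0,0,-4]]'

```text
clock: 15.25
eef_pos: [468.0, -81.1, 37.5]
tcp_rot: [-3.141, -0.0, 2.732]
contact_force: [-2.7, 2.3, 4.1]
opening: 0.097
grasp_force: 40.2
```

Call:
play_rows --dp '[[0,0,0],[0,0,0],[0,0,0],[0,0,0],[0,0,0]]' --rot '[[0,0,-0.8],[0,0,-1.6],[0,0,-2.4],[0,0,-3.2],[0,0,-4]]'

```text
clock: 15.67
eef_pos: [467.9, -81.5, 37.5]
tcp_rot: [-3.141, -0.001, -3.132]
contact_force: [-2.8, -3.5, 3.3]
opening: 0.1
grasp_force: 40.2
```

```bash
python3 -c "
from h import *;st()"
```

```text
15.6667 op 0.10002399669855681 gf 40.194361650465 [467.9 -81.5  37.5] tq [-0.32  0.5  -0.09] F [-2.8 -3.5  3.3] yaw 180.5 q6 -1.75
```

Call:
play_rows --dp '[[0,0,0],[0,0,0],[0,0,0],[0,0,0],[0,0,0]]' --rot '[[0,0,-0.8],[0,0,-1.6],[0,0,-2.4],[0,0,-3.2],[0,0,-3.75]]'

```text
clock: 16.08
eef_pos: [468.0, -81.9, 37.6]
tcp_rot: [-3.141, -0.001, -2.739]
contact_force: [-2.4, -4.6, 2.7]
opening: 0.107
grasp_force: 40.1
```

Call:
play_rows --dp '[[0,0,0],[0,0,0],[0,0,0],[0,0,0],[0,0,0]]' --rot '[[0,0,0],[0,0,0],[0,0,0],[0,0,0],[0,0,0]]'

```text
clock: 16.5
eef_pos: [468.0, -81.9, 37.6]
tcp_rot: [-3.141, -0.001, -2.743]
contact_force: [-2.4, -4.2, 4.1]
opening: 0.097
grasp_force: 39.5
```

```bash
python3 - <<'E'
from h import *
from rig import optics
st()
o=[]
for n,(x,y) in (("scene",(205,180)),("top",(225,195))):
    g=optics.grab_frame(n)["color"][y:y+80,x:x+80,::-1].astype(float);o.append(cv2.resize((255*(g/255)**.6).astype(np.uint8),(400,400),interpolation=2))
cv2.imwrite("pics/final.png",np.hstack(o))
E
```

```text
16.5 op 0.09717919958598532 gf 39.49662028220775 [468.  -81.9  37.6] tq [-0.72  0.42  0.03] F [-2.4 -4.2  4.1] yaw 202.8 q6 -2.14
```

View pics/final.png

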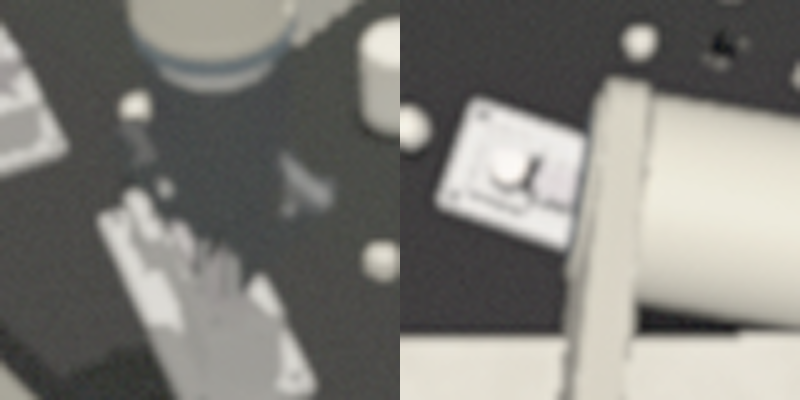

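The gripper is closed on the wing at about (210,260) in the scene panel. The cap, at (510,168) in the top panel, and the bystanders look undisturbed. The wing stands about 90° back from its seat with 39 N of grip, so I'm handing in.

```bash
python3 -c "
from rig import r;print(r.sign_off())"
```

```text
the job is handed in; nothing more can be done
None
```

I handed the job in; the sign-off returned no verdict. By the force readings the cap is pressed home and the thumbscrew was seated; it is now backed off about 90°, with the gripper still closed on its wing at about 39 N.

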